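Load the duplicate tubes beside their firsts

ROBOT

A 6-joint arm with a two-finger parallel gripper is mounted at the origin on the work surface. World frame = base frame: x ahead of the robot, y to its left, z up, the work surface at z = 0. Lengths are in m, angles in rad, forces in N, time in s.
With the tool pointing down it reaches from about 0.375 to 0.975 m from the base axis. Payload 3.8 kg.
Tool frame: the origin (TCP) lies at the centre of the arm's flange, where the gripper is bolted on; the fingertips stand 166 mm ahead of it and the grasp point (between the pads) lies 147 mm ahead of it (ctrl.tcp_to_grasp is the distance from the TCP to the grasp point, in m); z points along the fingers, y is the line along which they close (so a half turn about z gives the same grasp; the last joint's range is limited). The gripper opens to 88 mm and grips with 3 to 60 N. Pads are 18 mm wide; open, the fingers measure 123 mm over their backs; the gripper's body (75 mm by 187 mm) begins 45 mm behind the grasp point.
Start: joints at [1.295, 0.264, 1.604, -0, 1.274, -0.037], TCP at [0.16, 0.656, 0.405] pointing down, gripper open.
Joint ranges: [-2.63, 2.63], [-0.94, 2.18], [0.31, 2.57], [-1.31, 4.45], [0, 2.66], [-2.55, 2.55]. Speed limits (rad/s): [2.57, 2.57, 3.14, 3.14, 3.14, 3.14].

INTERFACE

Orientations are given as a unit quaternion [w, x, y, z].
In Python, from bench import telemetry, get_image, ctrl gives the robot as it stands.
- The arm moves only by the tool send_rows, never from a script. Its argument "commands" is a list of rows, each a list of 5 numbers: the shift along the world's x, y, z as a fraction of full scale, then the turn about the world's z as a fraction of full scale, then the closure, from 0 (fully open) to 1 (shut). In form: [[tx, ty, tz, roll, hand], ...]. A call has 1 to 5 rows; each row is the pose to reach, as a shift and turn from the pose commanded when the call began, turning the shorter way round; what a row does not reach only later rows make up. Full scale, the value 1, is 0.5 m for a shift and pi rad for a turn. A row lasts 1/12 s, in which the tool goes at most 41.7 mm and 7.16 degrees, less where a joint would pass 70% of its speed; a pose out of reach is approached as far as the arm can. A call with a number of a shift or a turn outside -1 to 1 is refused whole. A call with a gripper value outside its range is refused whole. The fingers move at their own pace and stop on an object; the grip force is fixed at half the most. Time passes only in rows, so rows that repeat a pose let the fingers close. It gives the time, the measured TCP pose, the force, the opening and the grip force at its end, in the units of the state.
- telemetry.sense(): the state, without advancing time (a new reading comes with each control period).
- get_image(name): name is "scene" or "side" or "wrist"; returns a dict with "color" (420x560x3 uint8, red, green, blue), "fx", "fy", "cx", "cy" (pixels), "R" (3x3) and "t" (3): a world point X has camera coordinates R X + t; the wrist camera has in their place "tool_from_camera" (4x4, takes a point from camera to tool coordinates, whose origin is the TCP and whose axes are the flange's). Camera axes: x right, y down, z forward; pixel columns grow to the right and rows downward; lengths in m; the calibration is good to about 2 mm. A picture is of the moment at which its call begins: read the wrist's pose just before it. There is no depth.
- ctrl.close_job(): hands the job in; it is judged then, once.
The state is a dict: "clock": time; "q": joint angles; "dq": joint speeds; "effort": joint torques, N m; "tool_pos": TCP position; "tcp_rot": TCP orientation; "wrist_force": force on the tool from outside, world axes, zero at the start; "moment": the same for the moment, N m; "finger_gap": finger opening in m; "grasp_force": force on a finger pad.
Only numpy, scipy, OpenCV 4.12 (cv2) and the standard library are available. Lean on these libraries where they do the work, as an engineer would, in place of code of your own. Each camera call takes 0.05 s, during which the arm holds its last target. There are 200 camera calls.

TASK

Move the four duplicate sample tubes (white dot on the cap) from the blue rack into the empty row of the dry block, each into the well directly across from the tube with the same cap colour, so that the new row repeats the order of the row already there. Keep the tubes upright, lower them fully into their wells without dropping them, and leave the tubes that already stand in the block where they are.

Things in the scene. Friction and masses are not known exactly. Their poses are not given: they have to be found in the camera images.
- block: Fixed dry-block unit: off-white housing, panel on -x side, 92 mm high; aluminium block, top at 100 mm, with 2 x 4 wells 34 mm wide, 3 mm chamfer, 60 mm deep, floor 40 mm above the bench. Origin: bench level under the block's centre; x from full row to empty row, z up. Full row x = -35 mm, empty row x = +35 mm, wells at y = -82.5, -27.5, 27.5, 82.5 mm. Housing x -185 to 90, y -131 to 131 mm.
- rack: Blue two-tier plastic tube rack, fixed, 74 x 246 x 64 mm, holding the four duplicate tubes in one row. Origin: centre of its underside; y along the row, z up. Holes 34 mm wide at x = 0, y = -82.5, -27.5, +27.5, +82.5 mm; tubes stand on its base plate 6 mm above the bench.
- dup_red: Duplicate sample tube to be moved: closed 50 mL conical tube, frosted white body 29 mm across, red ribbed screw cap 36 mm across and 20 mm tall with a white paper dot on top; 115 mm tall in all, 40 to 85 g; the lowest 16 mm taper to a 12 mm wide flat foot. Starts upright in the blue rack. Origin: centre of the foot; z up along the tube.
- dup_yellow: Duplicate sample tube to be moved: closed 50 mL conical tube, frosted white body 29 mm across, yellow ribbed screw cap 36 mm across and 20 mm tall with a white paper dot on top; 115 mm tall in all, 40 to 85 g; the lowest 16 mm taper to a 12 mm wide flat foot. Starts upright in the blue rack. Origin: centre of the foot; z up along the tube.
- dup_green: Duplicate sample tube to be moved: closed 50 mL conical tube, frosted white body 29 mm across, green ribbed screw cap 36 mm across and 20 mm tall with a white paper dot on top; 115 mm tall in all, 40 to 85 g; the lowest 16 mm taper to a 12 mm wide flat foot. Starts upright in the blue rack. Origin: centre of the foot; z up along the tube.
- dup_blue: Duplicate sample tube to be moved: closed 50 mL conical tube, frosted white body 29 mm across, blue ribbed screw cap 36 mm across and 20 mm tall with a white paper dot on top; 115 mm tall in all, 40 to 85 g; the lowest 16 mm taper to a 12 mm wide flat foot. Starts upright in the blue rack. Origin: centre of the foot; z up along the tube.
- first_red: First sample tube, already standing in the full row of the dry block; not to be moved. Same size and shape as the duplicates, red cap without a dot. Origin: centre of the foot, 40 mm above the bench; z up along the tube.
- first_yellow: First sample tube, already standing in the full row of the dry block; not to be moved. Same size and shape as the duplicates, yellow cap without a dot. Origin: centre of the foot, 40 mm above the bench; z up along the tube.
- first_green: First sample tube, already standing in the full row of the dry block; not to be moved. Same size and shape as the duplicates, green cap without a dot. Origin: centre of the foot, 40 mm above the bench; z up along the tube.
- first_blue: First sample tube, already standing in the full row of the dry block; not to be moved. Same size and shape as the duplicates, blue cap without a dot. Origin: centre of the foot, 40 mm above the bench; z up along the tube.
Not all that is in view belongs to the job. Leave any black look-alike of the dup_yellow alone.

How it is judged:
At the end, for the whole second after the job is handed in: Each duplicate rests in the well across from the first tube of its colour: foot within 8 mm of the row line, under 80 mm from that tube's foot (next well: 89 mm), within 6 mm of the well floor, lean under 0.15 rad, at rest; first tubes at rest, feet within 10 mm of their start, lean under 0.15 rad (x of dup_red in the frame of block between 0.027 and 0.043 m and horizontal distance between dup_red and first_red below 0.08 m and z of dup_red in the frame of block between 0.034 and 0.046 m and angle between each of dup_red, first_red, dup_yellow, first_yellow, dup_green, first_green, dup_blue, first_blue's own z axis and vertical below 0.15 rad and linear speed of each of dup_red, first_red, dup_yellow, first_yellow, dup_green, first_green, dup_blue, first_blue below 0.02 m/s and angular speed of each of dup_red, dup_yellow, dup_green, dup_blue below 0.3 rad/s and distance of each of first_red, first_yellow, first_green, first_blue from where it was at the start of the episode below 0.01 m and x of dup_yellow in the frame of block between 0.027 and 0.043 m and horizontal distance between dup_yellow and first_yellow below 0.08 m and z of dup_yellow in the frame of block between 0.034 and 0.046 m and x of dup_green in the frame of block between 0.027 and 0.043 m and horizontal distance between dup_green and first_green below 0.08 m and z of dup_green in the frame of block between 0.034 and 0.046 m and x of dup_blue in the frame of block between 0.027 and 0.043 m and horizontal distance between dup_blue and first_blue below 0.08 m and z of dup_blue in the frame of block between 0.034 and 0.046 m); the robot touches nothing.
It fails at once if a tube that already stood in the block is pulled up or out of its well (foot moved more than 15 mm) (distance of any of first_red, first_yellow, first_green, first_blue from where it was at the start of the episode above 0.015 m).
It fails at once if a duplicate is dropped into the block (faster than 0.8 m/s with its foot below the block's top face) ((linear speed of dup_red above 0.8 m/s and z of dup_red in the frame of block below 0.095 m and horizontal distance between dup_red and block below 0.14 m) or (linear speed of dup_yellow above 0.8 m/s and z of dup_yellow in the frame of block below 0.095 m and horizontal distance between dup_yellow and block below 0.14 m) or (linear speed of dup_green above 0.8 m/s and z of dup_green in the frame of block below 0.095 m and horizontal distance between dup_green and block below 0.14 m) or (linear speed of dup_blue above 0.8 m/s and z of dup_blue in the frame of block below 0.095 m and horizontal distance between dup_blue and block below 0.14 m)).
It fails at once if a duplicate is laid or tipped over (leans more than 60 degrees) (angle between any of dup_red, dup_yellow, dup_green, dup_blue's own z axis and vertical above 1.05 rad).
It also fails if it takes over 112 s, if anything falls off the work surface, if the arm or the gripper's body presses on something with over 40 N, if the wrist force passes 120 N, or if a joint passes its speed limit or range.

## Working session

There is one attempt and no reset: what is moved stays moved. The work goes in short steps, Python scripts to look and compute and a tool call to move; the robot and the scene stay as the last step left them, time stands still between calls to the robot, and variables do not carry over. Pictures are saved under pics/ and viewed, at most 14 in all, crops included, and the job is handed in when it is done.

Besides the shell and the picture viewer there is one more tool, called by a JSON object that holds its "op" and its "data", one argument or row to a line. send_rows: Moves the arm, as the interface text tells. Its arguments: {"type":"object","properties":{"commands":{"type":"array","items":{"type":"array","items":{"type":"number","minimum":-1,"maximum":1}}}},"required":["commands"]}

```bash
mkdir -p pics; ls; python3 - <<'E'
from bench import telemetry, get_image, ctrl
import cv2,numpy as np
s=telemetry.sense()
for k,v in s.items(): print(k,np.round(v,4))
print(ctrl.tcp_to_grasp)
for n in ["scene","side"]:
    im=get_image(n); cv2.imwrite(f"pics/{n}0.png",im["color"][:,:,::-1])
    print(n,im["fx"],im["cx"],im["cy"],np.round(im["R"],4).tolist(),np.round(im["t"],4).tolist())
E
```

```text
pics
clock 0.0
q [ 1.2951  0.2647  1.6054 -0.      1.2737 -0.0369]
dq [-0.0007 -0.001   0.0003 -0.0003 -0.0006 -0.0007]
effort [-4.00000e-04 -5.02111e+01 -3.56875e+01  7.25000e-02  2.94000e-02
 -1.00000e-04]
tool_pos [0.1596 0.6555 0.4034]
tcp_rot [-2.000e-04  1.191e-01  9.929e-01 -1.100e-03]
wrist_force [-0.1014 -0.4921 -0.4189]
moment [ 0.0238 -0.0447  0.0098]
grasp_force 0.0
finger_gap 0.0881
0.1473
scene 407.00936964220136 277.09508941549655 213.97699259970568 [[-0.3012, 0.9535, -0.0058], [0.6828, 0.2114, -0.6994], [-0.6657, -0.2146, -0.7147]] [0.1321, -0.2714, 1.2207]
side 430.21467895786606 275.5442498388056 221.13083006692722 [[0.8857, -0.4642, -0.0103], [-0.3236, -0.6012, -0.7306], [0.333, 0.6504, -0.6827]] [-0.4033, 0.1835, 0.7661]
```

View pics/scene0.png

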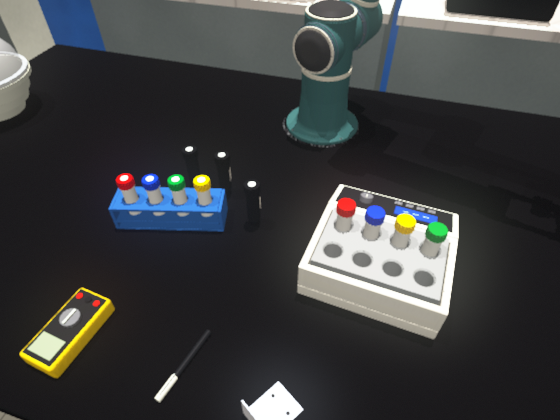

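View pics/side0.png

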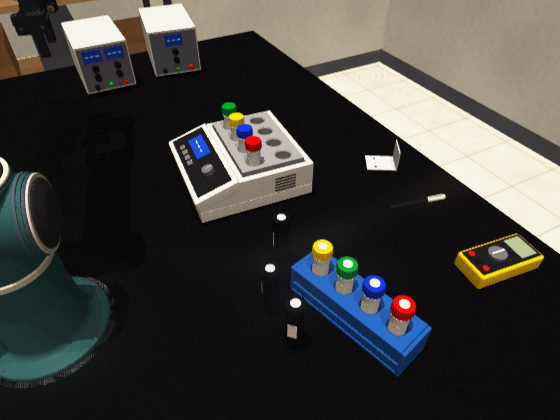

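The scene view shows the duplicates with white dots in the blue rack: red (125,180), blue (151,181), green (176,182) and yellow (202,183). Three black look-alikes stand at (190,150), (222,157) and (252,186). The block's full row, without dots, is red (346,207), blue (375,215), yellow (405,223) and green (437,232), with empty wells at (333,251) to (424,278).

Could be mistaken for what I want:
- The undotted caps in the block.
- The black tubes with white tops.
- The yellow meter at (68,330).

I choose the four dotted coloured caps in the rack.

```bash
cat > h.py <<'E'
import cv2,numpy as np
from bench import telemetry,get_image,ctrl
HUE={'red':[(0,8),(172,180)],'yellow':[(20,35)],'green':[(45,80)],'blue':[(105,130)]}
def blobs(img,c,roi,amin=40):
    hsv=cv2.cvtColor(img,cv2.COLOR_RGB2HSV); m=np.zeros(img.shape[:2],np.uint8)
    for a,b in HUE[c]: m|=cv2.inRange(hsv,(a,140,70),(b,255,255))
    z=np.zeros_like(m); x0,y0,x1,y1=roi; z[y0:y1,x0:x1]=m[y0:y1,x0:x1]
    cs,_=cv2.findContours(z,cv2.RETR_EXTERNAL,cv2.CHAIN_APPROX_NONE)
    return sorted([k for k in cs if cv2.contourArea(k)>amin],key=cv2.contourArea,reverse=True)
def pose(im,s=None):
    if 'R' in im: R=np.array(im['R']);t=np.array(im['t']);return R.T,-R.T@t
    T=np.array(im['tool_from_camera']);w,x,y,z=s['tcp_rot']
    from scipy.spatial.transform import Rotation as Ro
    Rt=Ro.from_quat([x,y,z,w]).as_matrix()
    return Rt@T[:3,:3],np.array(s['tool_pos'])+Rt@T[:3,3]
def ray(im,uv,z,s=None):
    Rc,o=pose(im,s); d=Rc@np.array([(uv[0]-im['cx'])/im['fx'],(uv[1]-im['cy'])/im['fy'],1]); return (o+d*(z-o[2])/d[2])
def proj(im,X,s=None):
    Rc,o=pose(im,s); p=Rc.T@(np.array(X)-o); return np.array([im['fx']*p[0]/p[2]+im['cx'],im['fy']*p[1]/p[2]+im['cy']])
def dots(img,roi,a0=8):
    x0,y0,x1,y1=roi; m=np.zeros(img.shape[:2],np.uint8); m[y0:y1,x0:x1]=(img.min(2)>200)[y0:y1,x0:x1]
    n,l,st,ce=cv2.connectedComponentsWithStats(m); return [(ce[i],st[i,4]) for i in range(1,n) if st[i,4]>=a0]
E
python3 - <<'E'
from h import *
rois={'scene':((100,165,225,200),(320,190,460,250)),'side':((300,230,425,330),(215,95,270,162))}
for n in rois:
    im=get_image(n)
    print(n,'dots',[(np.round(c,1).tolist(),int(a),np.round(ray(im,c,.121)[:2],4).tolist()) for c,a in dots(im['color'],rois[n][0])])
    for c in HUE:
        for i,r in enumerate(rois[n]):
            b=blobs(im['color'],c,r)
            for k in b[:1 ]:
                x,y,w,h=cv2.boundingRect(k); M=cv2.moments(k); u=(M['m10']/M['m00'],M['m01']/M['m00'])
                print(n,c,i,(x,y,w,h),np.round(u,1),np.round(ray(im,u,[.111,.145][i])[:2],4))
cr=cv2.resize(get_image('scene')['color'][140:240,95:275,::-1],None,fx=4,fy=4,interpolation=cv2.INTER_CUBIC)
cv2.imwrite('pics/crop0.png',cr)
E
```

```text
scene dots [([123.6, 177.6], 37, [0.5073, -0.3197]), ([149.3, 178.1], 37, [0.4925, -0.2667]), ([175.3, 178.7], 38, [0.4779, -0.213]), ([200.8, 179.2], 35, [0.4634, -0.1606])]
scene red 0 (115, 173, 20, 17) [124.7 180.8] [ 0.5062 -0.3209]
scene red 1 (337, 197, 19, 20) [345.8 206.6] [0.4796 0.1493]
scene yellow 0 (193, 174, 18, 18) [201.4 182.4] [ 0.4623 -0.1612]
scene yellow 1 (395, 214, 22, 20) [404.8 223.4] [0.4908 0.2592]
scene green 0 (167, 174, 19, 17) [175.7 181.8] [ 0.477  -0.2146]
scene green 1 (427, 222, 21, 16) [437.5 229.4] [0.4883 0.3159]
scene blue 0 (135, 173, 25, 27) [147.2 184.8] [ 0.5034 -0.268 ]
scene blue 1 (366, 205, 20, 20) [374.9 214.4] [0.4839 0.2045]
side dots [([322.5, 245.9], 49, [0.4627, -0.161]), ([347.5, 263.4], 59, [0.4775, -0.2137]), ([374.5, 282.5], 70, [0.4921, -0.2666]), ([404.1, 303.6], 74, [0.5064, -0.3198])]
side red 0 (391, 295, 25, 26) [402.9 307.3] [ 0.5069 -0.3195]
side red 1 (245, 136, 17, 16) [252.6 143.5] [0.4793 0.1483]
side yellow 0 (312, 239, 22, 22) [322.  249.4] [ 0.4631 -0.16  ]
side yellow 1 (228, 112, 16, 15) [235.7 118.8] [0.4894 0.2614]
side green 0 (336, 256, 22, 23) [346.6 266.8] [ 0.478  -0.2124]
side green 1 (222, 102, 14, 14) [227.9 107.5] [0.4945 0.3197]
side blue 0 (300, 251, 93, 79) [346.2 298.3] [ 0.4408 -0.2653]
side blue 1 (237, 124, 16, 15) [243.8 130.6] [0.4843 0.2047]
```

View pics/crop0.png

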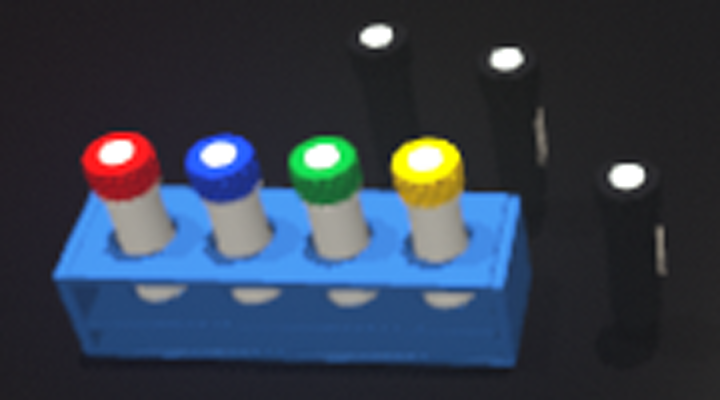

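The crop confirms four coloured caps with white dots and three plain black look-alikes, which I leave alone. Both views agree on the rack tubes to about 1 mm. Next I move over the block so the wrist camera can see the wells.

{"op": "send_rows", "data": {
  "commands": [
    [0.05, -0.06, 0, -0.035, 0],
    [0.1, -0.12, 0, -0.07, 0],
    [0.15, -0.18, 0, -0.105, 0],
    [0.2, -0.24, 0, -0.14, 0],
    [0.25, -0.3, 0, -0.175, 0]
  ]
}}

```text
clock: 0.67
tool_pos: [0.2853, 0.5044, 0.4046]
tcp_rot: [0.0, 0.386, 0.922, -0.0]
wrist_force: [1.2, -0.5, -0.3]
finger_gap: 0.0882
grasp_force: 0.0
```

{"op": "send_rows", "data": {
  "commands": [
    [0.05, -0.06, 0, -0.035, 0],
    [0.1, -0.12, 0, -0.07, 0],
    [0.15, -0.18, 0, -0.105, 0],
    [0.2, -0.24, 0, -0.14, 0],
    [0.25, -0.3, 0, -0.175, 0]
  ]
}}

```text
clock: 1.08
tool_pos: [0.4104, 0.3541, 0.4049]
tcp_rot: [0.0, 0.622, 0.783, 0.0]
wrist_force: [0.0, -0.0, -0.2]
finger_gap: 0.0881
grasp_force: 0.0
```

{"op": "send_rows", "data": {
  "commands": [
    [0.05, -0.06, 0.02, -0.02, 0],
    [0.1, -0.12, 0.04, -0.04, 0],
    [0.15, -0.18, 0.06, -0.06, 0],
    [0.2, -0.2, 0.08, -0.08, 0],
    [0.2, -0.2, 0.08, -0.1, 0]
  ]
}}

```text
clock: 1.5
tool_pos: [0.5135, 0.2531, 0.4473]
tcp_rot: [0.002, 0.738, 0.675, 0.002]
wrist_force: [0.8, -0.2, 0.6]
finger_gap: 0.0883
grasp_force: 0.0
```

```bash
python3 - <<'E'
from h import *
s=telemetry.sense(); print({k:np.round(s[k],4).tolist() for k in('clock','q','tool_pos','tcp_rot')})
im=get_image('wrist'); cv2.imwrite('pics/w0.png',im['color'][:,:,::-1]); print(np.round(im['tool_from_camera'],3),im['fx'])
side=get_image('scene')
for c in dots(side['color'],(180,140,265,195),4): print(c, ray(side,c[0],.115)[:2])
E
```

```text
{'clock': 1.5, 'q': [0.4149, 0.0446, 1.7768, -0.0019, 1.3145, 0.5049], 'tool_pos': [0.5135, 0.2531, 0.4473], 'tcp_rot': [0.0018, 0.738, 0.6748, 0.0024]}
[[ 0.    -0.956 -0.292  0.075]
 [ 1.     0.001 -0.001 -0.001]
 [ 0.001 -0.292  0.956  0.02 ]
 [ 0.     0.     0.     1.   ]] 343.05690839324365
(array([188.66666667, 148.45454545]), np.int32(33)) [ 0.36586749 -0.2378482 ]
(array([221.09375, 154.125  ]), np.int32(32)) [ 0.36361544 -0.15723225]
(array([200.63414634, 179.26829268]), np.int32(41)) [ 0.45766911 -0.16453744]
(array([251.38095238, 183.5       ]), np.int32(42)) [ 0.43852368 -0.05623274]
```

View pics/w0.png

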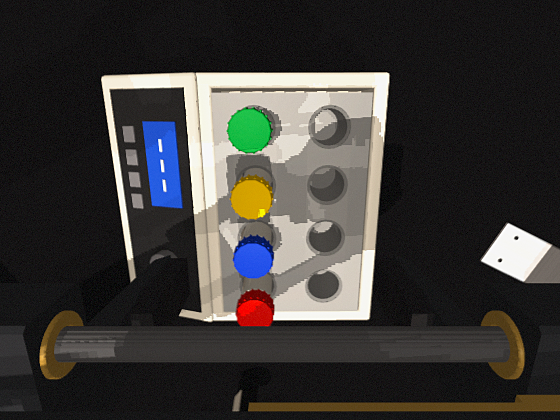

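The wrist view shows the full row green (249,130), yellow (251,199), blue (253,257) and red (255,313). The empty wells lie across from them at about (328,126), (326,184), (325,237) and (323,285). I'll refine these with circles.

```bash
python3 - <<'E'
from h import *
s=telemetry.sense(); im=get_image('wrist'); print(np.round(s['tool_pos'],4))
g=cv2.cvtColor(im['color'],cv2.COLOR_RGB2GRAY)
cs=cv2.HoughCircles(cv2.medianBlur(g[90:320,290:365],3),cv2.HOUGH_GRADIENT,1,35,param1=80,param2=10,minRadius=14,maxRadius=23)
W=[]
for x,y,r in sorted(cs[0].tolist(),key=lambda c:c[1]):
    p=ray(im,(x+290,y+90),.1,s); print('well',x+290,y+90,r,np.round(p[:2],4)); W.append(p[:2])
F={}
for c in HUE:
    k=[k for k in blobs(im['color'],c,(225,95,280,322))if cv2.contourArea(k)>300][0]
    (u,v),r=cv2.minEnclosingCircle(k); p=ray(im,(u,v),.15,s); F[c]=p[:2]; print(c,round(u,1),round(v,1),round(r,1),np.round(p[:2],4))
f=np.array([F[c] for c in('red','blue','yellow')]); 
sc=get_image('scene');sd=get_image('side')
for a in (np.arange(-82.5,83,55)/1000):
    pass
# caps by ray with dots-free caps: two static views averaged
E
```

```text
[0.5107 0.2548 0.4452]
well 334.5 127.5 22.399999618530273 [0.5635 0.3087]
well 332.5 185.5 16.600000381469727 [0.5594 0.2543]
well 302.5 209.5 15.5 [0.5289 0.2325]
well 332.5 239.5 16.700000762939453 [0.5571 0.1982]
well 327.5 285.5 15.100000381469727 [0.5497 0.1464]
red 259.4 310.9 20.3 [0.4809 0.1537]
yellow 256.8 198.5 22.9 [0.4898 0.2602]
green 254.9 131.9 23.4 [0.494  0.3139]
blue 257.9 258.5 22.0 [0.485  0.2061]
```

{"op": "send_rows", "data": {
  "commands": [
    [-0.009, -0.08, 0, 0.011, 0.3],
    [-0.018, -0.16, 0, 0.022, 0.3],
    [-0.027, -0.24, 0, 0.033, 0.3],
    [-0.036, -0.32, 0, 0.044, 0.3],
    [-0.045, -0.4, 0, 0.056, 0.3]
  ]
}}

```text
clock: 2.17
tool_pos: [0.4858, 0.0554, 0.4442]
tcp_rot: [-0.0, 0.671, 0.742, -0.0]
wrist_force: [1.4, -1.0, -0.5]
finger_gap: 0.0619
grasp_force: 0.0
```

{"op": "send_rows", "data": {
  "commands": [
    [-0.009, -0.08, 0, 0.011, 0.3],
    [-0.018, -0.16, 0, 0.022, 0.3],
    [-0.027, -0.24, 0, 0.033, 0.3],
    [-0.036, -0.32, 0, 0.044, 0.3],
    [-0.045, -0.4, 0, 0.056, 0.3]
  ]
}}

```text
clock: 2.58
tool_pos: [0.4637, -0.1447, 0.4444]
tcp_rot: [-0.0, 0.603, 0.797, 0.0]
wrist_force: [1.1, -0.1, -0.5]
finger_gap: 0.0615
grasp_force: 0.0
```

{"op": "send_rows", "data": {
  "commands": [
    [-0.004, -0.034, -0.05, 0, 0.3],
    [-0.004, -0.034, -0.1, 0, 0.3],
    [-0.004, -0.034, -0.15, 0, 0.3],
    [-0.004, -0.034, -0.2, 0, 0.3],
    [-0.004, -0.034, -0.2, 0, 0.3]
  ]
}}

```text
clock: 3.0
tool_pos: [0.4601, -0.1595, 0.3389]
tcp_rot: [-0.005, 0.605, 0.797, -0.001]
wrist_force: [-1.3, 0.6, -0.5]
finger_gap: 0.0619
grasp_force: 0.0
```

```bash
python3 - <<'E'
from h import *
get_image('wrist');get_image('wrist')
s=telemetry.sense(); im=get_image('wrist'); print({k:np.round(s[k],4).tolist() for k in('clock','tool_pos','tcp_rot','finger_gap')})
cv2.imwrite('pics/w1.png',im['color'][:,:,::-1])
for c,a in dots(im['color'],(0,0,560,420),60): print(np.round(c,1),a,np.round(ray(im,c,.121,s)[:2],4))
E
```

```text
{'clock': 3.1, 'tool_pos': [0.4622, -0.1602, 0.3438], 'tcp_rot': [-0.0015, 0.6047, 0.7965, -0.0004], 'finger_gap': 0.0618}
[294.  51.] 854 [ 0.4389 -0.0571]
[161.4 151.7] 113 [ 0.3789 -0.1301]
[133.1 186.3] 605 [ 0.3659 -0.1553]
[284.4 196.9] 411 [ 0.456  -0.1369]
[285.8 235.3] 555 [ 0.4637 -0.1607]
[283.8 268.3] 667 [ 0.4686 -0.1832]
[285.3 311.8] 467 [ 0.4784 -0.2141]
[125.4 350.1] 207 [ 0.3781 -0.2746]
[284.9 378.3] 404 [ 0.4932 -0.2674]
[282.2 396.6] 200 [ 0.4958 -0.2839]
```

View pics/w1.png

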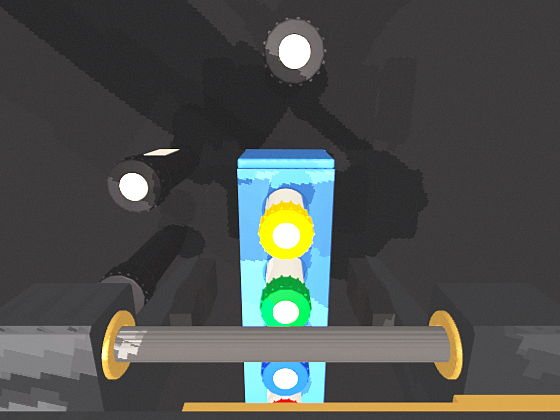

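The wrist view has the yellow dotted cap at (286,235), which casts to (0.4637, -0.1607), within 1 mm of the TCP axis. Black look-alikes at (294,51) and (133,186) are clear. I descend and grip.

{"op": "send_rows", "data": {
  "commands": [
    [0, 0, -0.05, 0, 0.3],
    [0, 0, -0.1, 0, 0.3],
    [0, 0, -0.14, 0, 0.3],
    [0, 0, -0.165, 0, 0.3],
    [0, 0, -0.176, 0, 0.3]
  ]
}}

```text
clock: 3.57
tool_pos: [0.463, -0.1608, 0.2568]
tcp_rot: [0.0, 0.605, 0.796, 0.0]
wrist_force: [-0.5, 0.3, 0.3]
finger_gap: 0.0616
grasp_force: 0.0
```

{"op": "send_rows", "data": {
  "commands": [
    [0, 0, 0, 0, 0.3],
    [0, 0, 0, 0, 1],
    [0, 0, 0, 0, 1],
    [0, 0, 0, 0, 1],
    [0, 0, 0, 0, 1]
  ]
}}

```text
clock: 3.98
tool_pos: [0.4632, -0.1614, 0.258]
tcp_rot: [0.001, 0.605, 0.796, 0.0]
wrist_force: [0.5, 0.1, 0.3]
finger_gap: 0.0374
grasp_force: 0.0
```

{"op": "send_rows", "data": {
  "commands": [
    [0, 0, 0, 0, 1],
    [0, 0, 0.02, 0, 1],
    [0, 0, 0.04, 0, 1],
    [0, 0, 0.06, 0, 1],
    [0, 0, 0.06, 0, 1]
  ]
}}

```text
clock: 4.4
tool_pos: [0.4638, -0.1616, 0.2898]
tcp_rot: [0.002, 0.605, 0.796, 0.001]
wrist_force: [0.4, -0.1, -1.0]
finger_gap: 0.0334
grasp_force: 30.0
```

{"op": "send_rows", "data": {
  "commands": [
    [0, 0, 0.06, 0, 1],
    [0, 0, 0.12, 0, 1],
    [0, 0, 0.18, 0, 1],
    [0, 0, 0.24, 0, 1],
    [0, 0, 0.3, 0, 1]
  ]
}}

```text
clock: 4.82
tool_pos: [0.4623, -0.161, 0.4384]
tcp_rot: [0.0, 0.605, 0.796, 0.0]
wrist_force: [1.1, -0.7, -0.7]
finger_gap: 0.0332
grasp_force: 30.0
```

```bash
python3 - <<'E'
from h import *
s=telemetry.sense();print(np.round(s['tool_pos'],4),s['finger_gap'],s['grasp_force'],np.round(s['wrist_force'],2))
im=get_image('side'); a=im['color'][120:380,220:500,::-1]
b=get_image('scene')['color'][60:260,60:300,::-1]
a=cv2.resize(a,(400,371));b=cv2.resize(b,(400,333));b=cv2.copyMakeBorder(b,0,38,0,0,0)
cv2.imwrite('pics/l1.png',np.hstack([a,b]))
E
```

```text
[ 0.4623 -0.161   0.4384] 0.03320991632471081 30.002369061112404 [ 1.14 -0.68 -0.67]
```

View pics/l1.png

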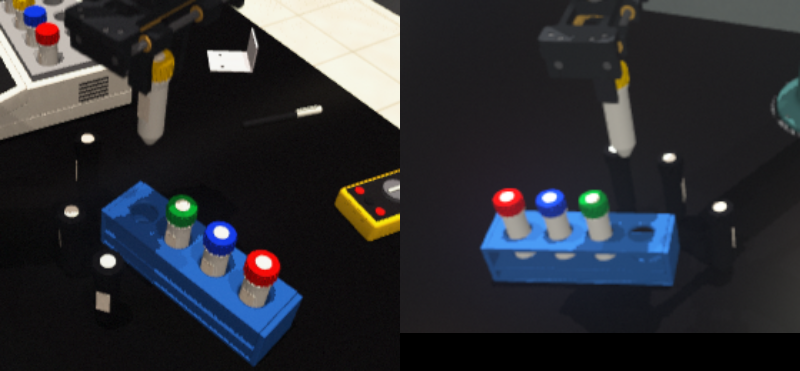

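The yellow tube hangs upright in the gripper by its cap, clear of the rack. I carry it to the yellow well.

{"op": "send_rows", "data": {
  "commands": [
    [0.019, 0.08, 0, -0.011, 1],
    [0.038, 0.16, 0, -0.022, 1],
    [0.057, 0.24, 0, -0.033, 1],
    [0.076, 0.32, 0, -0.044, 1],
    [0.095, 0.4, 0, -0.056, 1]
  ]
}}

```text
clock: 5.33
tool_pos: [0.5098, 0.0405, 0.436]
tcp_rot: [-0.0, 0.674, 0.739, -0.0]
wrist_force: [0.7, -0.3, -1.5]
finger_gap: 0.0334
grasp_force: 30.0
```

{"op": "send_rows", "data": {
  "commands": [
    [0.019, 0.08, 0, -0.011, 1],
    [0.038, 0.16, 0, -0.022, 1],
    [0.057, 0.24, 0, -0.033, 1],
    [0.076, 0.32, 0, -0.044, 1],
    [0.092, 0.391, 0, -0.056, 1]
  ]
}}

```text
clock: 5.75
tool_pos: [0.556, 0.2368, 0.4356]
tcp_rot: [-0.0, 0.736, 0.677, -0.0]
wrist_force: [-0.7, -0.0, -1.1]
finger_gap: 0.033
grasp_force: 30.0
```

{"op": "send_rows", "data": {
  "commands": [
    [0.003, 0.02, 0, 0, 1],
    [0.005, 0.04, 0, 0, 1],
    [0.005, 0.04, 0, 0, 1],
    [0.005, 0.04, -0.03, 0, 1],
    [0.005, 0.04, -0.06, 0, 1]
  ]
}}

```text
clock: 6.17
tool_pos: [0.5589, 0.2532, 0.4075]
tcp_rot: [0.001, 0.736, 0.677, 0.001]
wrist_force: [0.8, -0.1, -0.6]
finger_gap: 0.0328
grasp_force: 30.0
```

```bash
python3 - <<'E'
from h import *
s=telemetry.sense();print(np.round(s['tool_pos'],4),s['finger_gap'],s['grasp_force'],np.round(s['wrist_force'],2))
a=get_image('side'); b=get_image('scene')
# expected foot point of tube vs image, in both views
t=np.array(s['tool_pos']);foot=[t[0],t[1],t[2]-.251]
print('foot px',proj(a,foot),proj(b,foot),'well',proj(a,[.5592,.2544,.1]),proj(b,[.5592,.2544,.1]))
A=cv2.resize(a['color'][60:220,180:330,::-1],(400,427),interpolation=2);B=cv2.resize(b['color'][140:310,310:470,::-1],(400,425),interpolation=2)
cv2.imwrite('pics/t1.png',np.hstack([A[:425],B]))
E
```

```text
[0.5589 0.2532 0.4075] 0.0327539482383972 29.999158792197704 [ 0.76 -0.07 -0.56]
foot px [263.84340704 108.73811996] [398.90390968 246.33663845] well [264.40641848 129.52771111] [392.97633632 267.07703225]
```

View pics/t1.png

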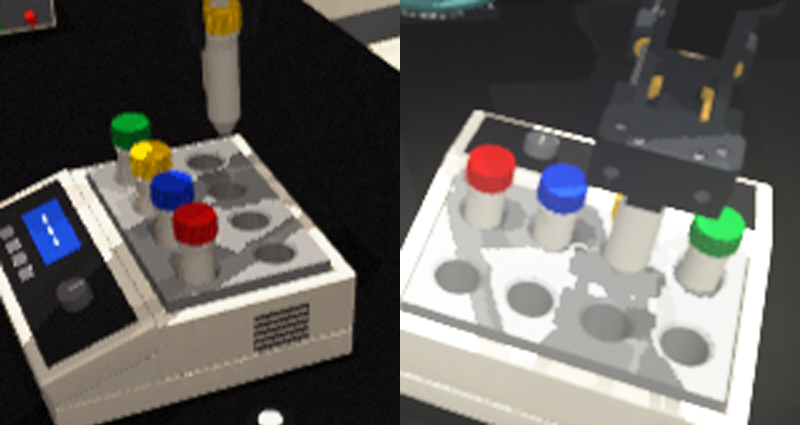

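The tube hangs upright and the well positions project onto the seen wells to about 1 px. I lower it.

{"op": "send_rows", "data": {
  "commands": [
    [0, 0, -0.03, 0, 1],
    [0, 0, -0.06, 0, 1],
    [0, 0, -0.08, 0, 1],
    [0, 0, -0.1, 0, 1],
    [0, 0, -0.115, 0, 1]
  ]
}}

```text
clock: 6.68
tool_pos: [0.5586, 0.2535, 0.3486]
tcp_rot: [-0.0, 0.736, 0.677, -0.0]
wrist_force: [-0.1, 0.2, -0.5]
finger_gap: 0.0332
grasp_force: 30.0
```

{"op": "send_rows", "data": {
  "commands": [
    [0, 0, -0.015, 0, 1],
    [0, 0, -0.03, 0, 1],
    [0, 0, -0.045, 0, 1],
    [0, 0, -0.06, 0, 1],
    [0, 0, -0.075, 0, 1]
  ]
}}

```text
clock: 7.1
tool_pos: [0.5587, 0.2544, 0.3112]
tcp_rot: [0.0, 0.735, 0.678, 0.0]
wrist_force: [-0.4, 0.1, -0.4]
finger_gap: 0.033
grasp_force: 30.0
```

{"op": "send_rows", "data": {
  "commands": [
    [0, 0, -0.015, 0, 1],
    [0, 0, -0.025, 0, 1],
    [0, 0, -0.033, 0, 1],
    [0, 0, -0.038, 0, 1],
    [0, 0, -0.04, 0, 1]
  ]
}}

```text
clock: 7.52
tool_pos: [0.5587, 0.2544, 0.2917]
tcp_rot: [-0.0, 0.735, 0.678, -0.0]
wrist_force: [-2.8, 0.3, 2.8]
finger_gap: 0.0334
grasp_force: 30.0
```

{"op": "send_rows", "data": {
  "commands": [
    [0, 0, 0, 0, 1],
    [0, 0, -0.002, 0, 1],
    [0, 0, -0.004, 0, 1],
    [0, 0, -0.004, 0, 1],
    [0, 0, -0.004, 0, 1]
  ]
}}

```text
clock: 7.93
tool_pos: [0.5592, 0.2546, 0.2917]
tcp_rot: [0.0, 0.735, 0.678, 0.001]
wrist_force: [-1.3, -0.2, 6.5]
finger_gap: 0.0328
grasp_force: 30.0
```

Floor contact: the force turned upward at the expected height. I release to a partial opening and rise.

{"op": "send_rows", "data": {
  "commands": [
    [0, 0, 0.002, 0, 0.42],
    [0, 0, 0.002, 0, 0.42],
    [0, 0, 0.002, 0, 0.42],
    [0, 0, 0.002, 0, 0.42],
    [0, 0, 0.002, 0, 0.42]
  ]
}}

```text
clock: 8.35
tool_pos: [0.5586, 0.2543, 0.2904]
tcp_rot: [-0.0, 0.735, 0.678, -0.0]
wrist_force: [-0.1, -0.8, -0.1]
finger_gap: 0.0511
grasp_force: 0.0
```

{"op": "send_rows", "data": {
  "commands": [
    [0, 0, 0.02, 0, 0.42],
    [0, 0, 0.06, 0, 0.42],
    [0, 0, 0.12, 0, 0.42],
    [0, 0, 0.2, 0, 0.42],
    [0, 0, 0.26, 0, 0.42]
  ]
}}

```text
clock: 8.77
tool_pos: [0.5587, 0.2544, 0.4238]
tcp_rot: [0.0, 0.735, 0.678, 0.001]
wrist_force: [1.4, 0.1, -0.1]
finger_gap: 0.0509
grasp_force: 0.0
```

```bash
python3 - <<'E'
from h import *
s=telemetry.sense();print(np.round(s['tool_pos'],4),s['finger_gap'],np.round(s['wrist_force'],2))
a=get_image('side'); b=get_image('scene')
for im,r in((a,(215,85,300,180)),(b,(315,190,470,300))):
  for c,d in dots(im['color'],r,6):
    p=ray(im,c,.155); print(np.round(c,1),d,np.round(p,4))
A=cv2.resize(a['color'][60:220,180:330,::-1],(400,427),interpolation=2);B=cv2.resize(b['color'][140:310,310:470,::-1],(400,425),interpolation=2)
cv2.imwrite('pics/t2.png',np.hstack([A[:425],B]))
E
```

```text
[0.5587 0.2544 0.4238] 0.050908515594956315 [ 1.4   0.08 -0.07]
[218.6 146.4] 132 [0.4057 0.158  0.155 ]
[290.1 138.6] 13 [0.5513 0.1128 0.155 ]
[297.6 147.9] 18 [0.5475 0.0742 0.155 ]
[272.5 171.6] 190 [0.4642 0.0261 0.155 ]
[325.  236.5] 854 [0.5728 0.1298 0.155 ]
[384.6 195.6] 18 [0.4388 0.2147 0.155 ]
[360.4 211.2] 60 [0.4939 0.1778 0.155 ]
[436.1 260.8] 2057 [0.5706 0.3141 0.155 ]
[390.4 221.9] 124 [0.5048 0.2332 0.155 ]
[362.1 253.5] 887 [0.5912 0.1967 0.155 ]
[399.9 247.4] 47 [0.5595 0.2552 0.155 ]
[359.3 283.5] 634 [0.6518 0.2023 0.155 ]
[326. 294.] 11 [0.686  0.1572 0.155 ]
[335.9 297.6] 7 [0.6878 0.1728 0.155 ]
```

View pics/t2.png

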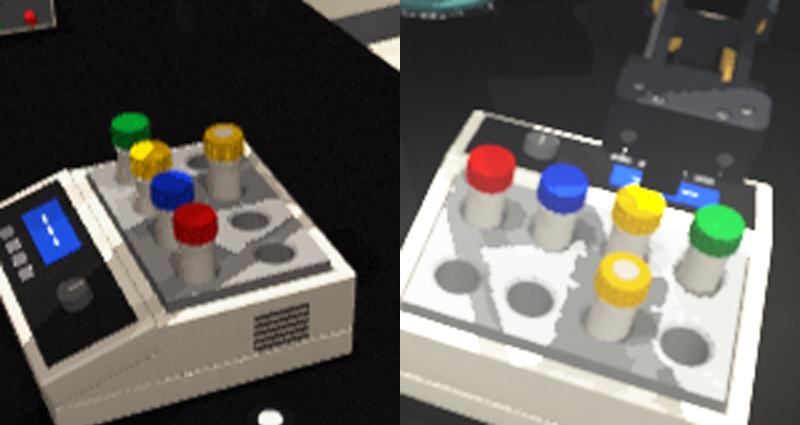

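The yellow duplicate stands fully in its well: dot at scene crop (624,270), which casts to (0.5595, 0.2552) at the seated height. The first tubes are undisturbed. Green is next.

{"op": "send_rows", "data": {
  "commands": [
    [-0.014, -0.08, 0, 0.011, 0.3],
    [-0.028, -0.16, 0, 0.022, 0.3],
    [-0.042, -0.24, 0, 0.033, 0.3],
    [-0.056, -0.32, 0, 0.044, 0.3],
    [-0.07, -0.4, 0, 0.056, 0.3]
  ]
}}

```text
clock: 9.28
tool_pos: [0.5227, 0.0529, 0.4204]
tcp_rot: [-0.0, 0.672, 0.741, -0.0]
wrist_force: [0.1, -0.1, -0.5]
finger_gap: 0.0618
grasp_force: 0.0
```

{"op": "send_rows", "data": {
  "commands": [
    [-0.014, -0.08, 0, 0.011, 0.3],
    [-0.028, -0.16, 0, 0.022, 0.3],
    [-0.042, -0.24, 0, 0.033, 0.3],
    [-0.056, -0.32, 0, 0.044, 0.3],
    [-0.07, -0.4, 0, 0.056, 0.3]
  ]
}}

```text
clock: 9.7
tool_pos: [0.4876, -0.1473, 0.4206]
tcp_rot: [-0.0, 0.605, 0.796, -0.0]
wrist_force: [0.2, 0.3, 0.5]
finger_gap: 0.0616
grasp_force: 0.0
```

{"op": "send_rows", "data": {
  "commands": [
    [-0.012, -0.07, 0, 0, 0.3],
    [-0.023, -0.136, 0, 0, 0.3],
    [-0.023, -0.136, -0.04, 0, 0.3],
    [-0.023, -0.136, -0.1, 0, 0.3],
    [-0.023, -0.136, -0.16, 0, 0.3]
  ]
}}

```text
clock: 10.12
tool_pos: [0.4771, -0.2149, 0.3408]
tcp_rot: [0.001, 0.606, 0.795, 0.0]
wrist_force: [-0.9, -0.1, -0.5]
finger_gap: 0.0621
grasp_force: 0.0
```

{"op": "send_rows", "data": {
  "commands": [
    [0, 0, -0.05, 0, 0.3],
    [0, 0, -0.1, 0, 0.3],
    [0, 0, -0.14, 0, 0.3],
    [0, 0, -0.16, 0, 0.3],
    [0, 0, -0.166, 0, 0.3]
  ]
}}

```text
clock: 10.53
tool_pos: [0.476, -0.2131, 0.2552]
tcp_rot: [-0.002, 0.605, 0.796, -0.0]
wrist_force: [0.8, -0.1, 1.2]
finger_gap: 0.0618
grasp_force: 0.0
```

{"op": "send_rows", "data": {
  "commands": [
    [0, 0, 0, 0, 0.3],
    [0, 0, 0, 0, 1],
    [0, 0, 0, 0, 1],
    [0, 0, 0, 0, 1],
    [0, 0, 0, 0, 1]
  ]
}}

```text
clock: 10.95
tool_pos: [0.4777, -0.2139, 0.259]
tcp_rot: [0.001, 0.605, 0.796, 0.0]
wrist_force: [0.5, -0.1, 0.9]
finger_gap: 0.0371
grasp_force: 0.0
```

{"op": "send_rows", "data": {
  "commands": [
    [0, 0, 0, 0, 1],
    [0, 0, 0, 0, 1],
    [0, 0, 0.02, 0, 1],
    [0, 0, 0.04, 0, 1],
    [0, 0, 0.06, 0, 1]
  ]
}}

```text
clock: 11.37
tool_pos: [0.4771, -0.2136, 0.2886]
tcp_rot: [-0.0, 0.605, 0.796, -0.0]
wrist_force: [0.7, 0.2, -1.4]
finger_gap: 0.0331
grasp_force: 30.0
```

{"op": "send_rows", "data": {
  "commands": [
    [0, 0, 0.07, 0, 1],
    [0, 0, 0.14, 0, 1],
    [0, 0, 0.21, 0, 1],
    [0, 0, 0.27, 0, 1],
    [0, 0, 0.3, 0, 1]
  ]
}}

```text
clock: 11.78
tool_pos: [0.4777, -0.2139, 0.444]
tcp_rot: [0.004, 0.605, 0.796, 0.001]
wrist_force: [1.0, -1.3, 0.5]
finger_gap: 0.0333
grasp_force: 30.0
```

{"op": "send_rows", "data": {
  "commands": [
    [0.013, 0.08, 0, -0.011, 1],
    [0.026, 0.16, 0, -0.022, 1],
    [0.04, 0.24, 0, -0.033, 1],
    [0.053, 0.32, 0, -0.044, 1],
    [0.066, 0.4, 0, -0.056, 1]
  ]
}}

```text
clock: 12.2
tool_pos: [0.5098, -0.012, 0.4392]
tcp_rot: [0.001, 0.674, 0.739, 0.001]
wrist_force: [1.1, 0.0, -0.5]
finger_gap: 0.0335
grasp_force: 30.0
```

{"op": "send_rows", "data": {
  "commands": [
    [0.013, 0.08, 0, -0.011, 1],
    [0.026, 0.16, 0, -0.022, 1],
    [0.04, 0.24, 0, -0.033, 1],
    [0.053, 0.32, 0, -0.044, 1],
    [0.066, 0.4, 0, -0.056, 1]
  ]
}}

```text
clock: 12.62
tool_pos: [0.5428, 0.1884, 0.4391]
tcp_rot: [0.0, 0.736, 0.677, 0.001]
wrist_force: [0.9, -0.6, -0.7]
finger_gap: 0.0332
grasp_force: 30.0
```

{"op": "send_rows", "data": {
  "commands": [
    [0.013, 0.08, 0, 0, 1],
    [0.026, 0.16, 0, 0, 1],
    [0.036, 0.22, 0, 0, 1],
    [0.04, 0.245, 0, 0, 1],
    [0.04, 0.245, 0, 0, 1]
  ]
}}

```text
clock: 13.03
tool_pos: [0.563, 0.3114, 0.4381]
tcp_rot: [-0.0, 0.734, 0.679, 0.0]
wrist_force: [-0.4, 0.1, -0.4]
finger_gap: 0.0331
grasp_force: 30.0
```

{"op": "send_rows", "data": {
  "commands": [
    [0, 0, -0.03, 0, 1],
    [0, 0, -0.06, 0, 1],
    [0, 0, -0.1, 0, 1],
    [0, 0, -0.13, 0, 1],
    [0, 0, -0.15, 0, 1]
  ]
}}

```text
clock: 13.45
tool_pos: [0.5627, 0.3067, 0.3612]
tcp_rot: [-0.0, 0.736, 0.677, -0.001]
wrist_force: [-1.2, 0.1, 0.0]
finger_gap: 0.033
grasp_force: 30.0
```

```bash
python3 - <<'E'
from h import *
s=telemetry.sense();print(np.round(s['tool_pos'],4),s['finger_gap'],np.round(s['wrist_force'],2))
a=get_image('side'); b=get_image('scene')
A=cv2.resize(a['color'][60:220,180:330,::-1],(400,427),interpolation=2);B=cv2.resize(b['color'][140:310,310:470,::-1],(400,425),interpolation=2)
cv2.imwrite('pics/t3.png',np.hstack([A[:425],B]))
E
```

```text
[0.5627 0.3067 0.3612] 0.03299370812979791 [-1.18  0.11  0.01]
```

View pics/t3.png

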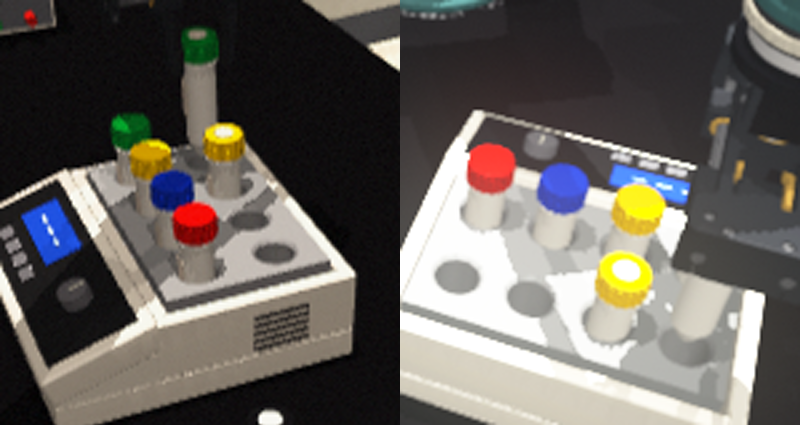

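The green tube is upright with its foot about to enter its well at scene crop (688,345). I continue down.

{"op": "send_rows", "data": {
  "commands": [
    [0, 0, -0.005, 0, 1],
    [0, 0, -0.015, 0, 1],
    [0, 0, -0.03, 0, 1],
    [0, 0, -0.045, 0, 1],
    [0, 0, -0.06, 0, 1]
  ]
}}

```text
clock: 13.97
tool_pos: [0.5632, 0.3089, 0.3324]
tcp_rot: [0.0, 0.735, 0.678, 0.0]
wrist_force: [-0.4, -0.4, -0.4]
finger_gap: 0.0333
grasp_force: 30.0
```

{"op": "send_rows", "data": {
  "commands": [
    [0, 0, -0.015, 0, 1],
    [0, 0, -0.03, 0, 1],
    [0, 0, -0.045, 0, 1],
    [0, 0, -0.06, 0, 1],
    [0, 0, -0.07, 0, 1]
  ]
}}

```text
clock: 14.38
tool_pos: [0.5629, 0.3087, 0.2962]
tcp_rot: [-0.0, 0.735, 0.678, -0.001]
wrist_force: [0.4, -0.3, -1.9]
finger_gap: 0.0331
grasp_force: 30.0
```

{"op": "send_rows", "data": {
  "commands": [
    [0, 0, -0.003, 0, 1],
    [0, 0, -0.006, 0, 1],
    [0, 0, -0.01, 0, 1],
    [0, 0, -0.014, 0, 1],
    [0, 0, -0.014, 0, 1]
  ]
}}

```text
clock: 14.8
tool_pos: [0.5637, 0.3093, 0.2928]
tcp_rot: [0.0, 0.735, 0.678, 0.001]
wrist_force: [-2.4, 0.3, 6.0]
finger_gap: 0.0331
grasp_force: 30.0
```

{"op": "send_rows", "data": {
  "commands": [
    [0, 0, 0, 0, 0.42],
    [0, 0, 0, 0, 0.42],
    [0, 0, 0, 0, 0.42],
    [0, 0, 0, 0, 0.42],
    [0, 0, 0, 0, 0.42]
  ]
}}

```text
clock: 15.22
tool_pos: [0.5631, 0.3088, 0.2905]
tcp_rot: [-0.0, 0.735, 0.678, -0.0]
wrist_force: [0.6, -0.3, -0.4]
finger_gap: 0.0509
grasp_force: 0.0
```

{"op": "send_rows", "data": {
  "commands": [
    [0, 0, 0.02, 0, 0.42],
    [0, 0, 0.06, 0, 0.42],
    [0, 0, 0.12, 0, 0.42],
    [0, 0, 0.2, 0, 0.42],
    [0, 0, 0.26, 0, 0.42]
  ]
}}

```text
clock: 15.63
tool_pos: [0.5632, 0.3089, 0.4239]
tcp_rot: [0.0, 0.735, 0.678, 0.001]
wrist_force: [1.0, 0.4, 1.2]
finger_gap: 0.0512
grasp_force: 0.0
```

{"op": "send_rows", "data": {
  "commands": [
    [-0.01, -0.08, 0, 0.008, 0.3],
    [-0.02, -0.16, 0, 0.016, 0.3],
    [-0.03, -0.24, 0, 0.024, 0.3],
    [-0.04, -0.32, 0, 0.032, 0.3],
    [-0.05, -0.4, 0, 0.04, 0.3]
  ]
}}

```text
clock: 16.05
tool_pos: [0.5375, 0.1073, 0.4217]
tcp_rot: [0.0, 0.691, 0.723, 0.0]
wrist_force: [0.7, 0.4, -0.2]
finger_gap: 0.0617
grasp_force: 0.0
```

{"op": "send_rows", "data": {
  "commands": [
    [-0.01, -0.08, 0, 0.008, 0.3],
    [-0.02, -0.16, 0, 0.016, 0.3],
    [-0.03, -0.24, 0, 0.024, 0.3],
    [-0.04, -0.32, 0, 0.032, 0.3],
    [-0.05, -0.4, 0, 0.04, 0.3]
  ]
}}

```text
clock: 16.47
tool_pos: [0.5124, -0.0929, 0.4218]
tcp_rot: [0.001, 0.644, 0.765, 0.0]
wrist_force: [2.2, 1.0, 0.9]
finger_gap: 0.0618
grasp_force: 0.0
```

{"op": "send_rows", "data": {
  "commands": [
    [-0.01, -0.08, 0, 0.008, 0.3],
    [-0.02, -0.16, 0, 0.016, 0.3],
    [-0.03, -0.24, 0, 0.024, 0.3],
    [-0.04, -0.32, 0, 0.032, 0.3],
    [-0.042, -0.351, 0, 0.032, 0.3]
  ]
}}

```text
clock: 16.88
tool_pos: [0.4911, -0.2708, 0.4216]
tcp_rot: [0.001, 0.606, 0.795, -0.001]
wrist_force: [-0.6, 0.5, 0.3]
finger_gap: 0.0618
grasp_force: 0.0
```

```bash
python3 - <<'E'
from h import *
get_image('side'); s=telemetry.sense();print(np.round(s['tool_pos'],4),np.round(s['tcp_rot'],4),s['finger_gap'])
a=get_image('side'); b=get_image('scene')
for im,r in((a,(255,85,275,100)),(b,(425,255,445,280)),(b,(140,165,160,190)),(a,(365,275,385,290))):
  for c,d in dots(im['color'],r,6): print(np.round(c,1),d,np.round(ray(im,c,.155 if c[0]>200 and c[1]!=0 and im is b or c[1]<120 else .121),4))
w=get_image('wrist')
for c,d in dots(w['color'],(250,150,320,330),200): print('w',np.round(c,1),d,np.round(ray(w,c,.121,s)[:2],4))
A=cv2.resize(a['color'][60:220,180:330,::-1],(400,427),interpolation=2);B=cv2.resize(b['color'][140:310,310:470,::-1],(400,425),interpolation=2)
cv2.imwrite('pics/t4.png',np.hstack([A[:425],B]))
E
```

```text
[ 0.4914 -0.2714  0.4215] [ 0.0011  0.6072  0.7946 -0.001 ] 0.06176232416937808
[256.3  98.6] 7 [0.5664 0.3097 0.155 ]
[433.6 257.7] 63 [0.5652 0.3099 0.155 ]
[440.3 274. ] 68 [0.5959 0.3216 0.155 ]
w [283.7 200.6] 331 [ 0.4922 -0.2716]
w [282.8 229.7] 320 [ 0.4984 -0.297 ]
w [283.7 260.5] 286 [ 0.5069 -0.3251]
```

View pics/t4.png

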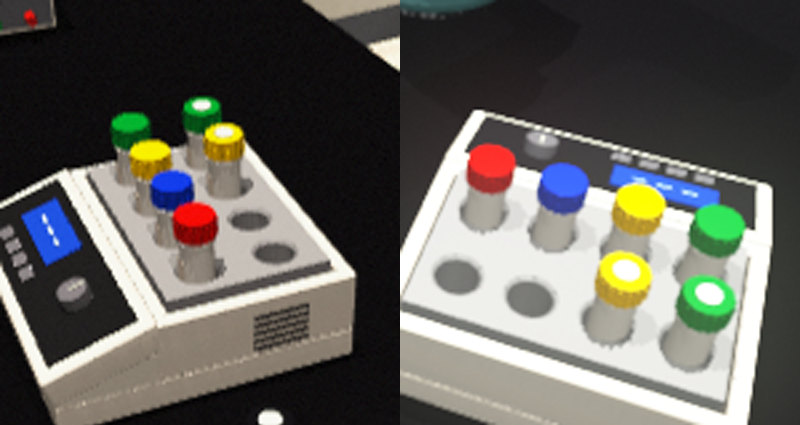

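The green duplicate is seated, its dot casting to (0.565, 0.310) at seated height. Blue is next: I descend, grip and lift.

{"op": "send_rows", "data": {
  "commands": [
    [0, 0, -0.04, 0, 0.3],
    [0, 0, -0.1, 0, 0.3],
    [0, 0, -0.17, 0, 0.3],
    [0, 0, -0.23, 0, 0.3],
    [0, 0, -0.28, 0, 0.3]
  ]
}}

```text
clock: 17.5
tool_pos: [0.492, -0.264, 0.2787]
tcp_rot: [-0.001, 0.605, 0.797, 0.0]
wrist_force: [0.5, 0.0, -0.3]
finger_gap: 0.0616
grasp_force: 0.0
```

{"op": "send_rows", "data": {
  "commands": [
    [0, 0, -0.025, 0, 0.3],
    [0, 0, -0.046, 0, 0.3],
    [0, 0, -0.046, 0, 0.3],
    [0, 0, -0.046, 0, 1],
    [0, 0, -0.046, 0, 1]
  ]
}}

```text
clock: 17.92
tool_pos: [0.4932, -0.2668, 0.2596]
tcp_rot: [0.002, 0.605, 0.796, 0.0]
wrist_force: [0.4, -0.7, 0.1]
finger_gap: 0.0504
grasp_force: 0.0
```

{"op": "send_rows", "data": {
  "commands": [
    [0, 0, 0, 0, 1],
    [0, 0, 0, 0, 1],
    [0, 0, 0, 0, 1],
    [0, 0, 0.02, 0, 1],
    [0, 0, 0.06, 0, 1]
  ]
}}

```text
clock: 18.33
tool_pos: [0.4912, -0.2661, 0.2861]
tcp_rot: [-0.002, 0.606, 0.796, -0.0]
wrist_force: [0.9, -0.5, -1.6]
finger_gap: 0.033
grasp_force: 30.0
```

{"op": "send_rows", "data": {
  "commands": [
    [0, 0, 0.07, 0, 1],
    [0, 0, 0.14, 0, 1],
    [0, 0, 0.21, 0, 1],
    [0, 0, 0.27, 0, 1],
    [0, 0, 0.3, 0, 1]
  ]
}}

```text
clock: 18.75
tool_pos: [0.4926, -0.267, 0.4437]
tcp_rot: [0.004, 0.606, 0.796, 0.0]
wrist_force: [0.3, -0.4, -1.3]
finger_gap: 0.0333
grasp_force: 30.0
```

{"op": "send_rows", "data": {
  "commands": [
    [0.011, 0.08, 0, -0.01, 1],
    [0.022, 0.16, 0, -0.02, 1],
    [0.032, 0.24, 0, -0.03, 1],
    [0.043, 0.32, 0, -0.04, 1],
    [0.054, 0.4, 0, -0.05, 1]
  ]
}}

```text
clock: 19.17
tool_pos: [0.5187, -0.0651, 0.4387]
tcp_rot: [0.0, 0.667, 0.745, 0.0]
wrist_force: [0.7, -0.2, -1.0]
finger_gap: 0.0334
grasp_force: 30.0
```

{"op": "send_rows", "data": {
  "commands": [
    [0.011, 0.08, 0, -0.01, 1],
    [0.022, 0.16, 0, -0.02, 1],
    [0.032, 0.24, 0, -0.03, 1],
    [0.043, 0.32, 0, -0.04, 1],
    [0.054, 0.4, 0, -0.05, 1]
  ]
}}

```text
clock: 19.58
tool_pos: [0.5457, 0.1352, 0.4386]
tcp_rot: [0.0, 0.723, 0.691, 0.0]
wrist_force: [-0.2, -0.1, -0.5]
finger_gap: 0.033
grasp_force: 30.0
```

{"op": "send_rows", "data": {
  "commands": [
    [0.01, 0.07, 0, -0.006, 1],
    [0.016, 0.12, 0, -0.012, 1],
    [0.017, 0.132, 0, -0.012, 1],
    [0.017, 0.132, 0, -0.012, 1],
    [0.017, 0.132, 0, -0.012, 1]
  ]
}}

```text
clock: 20.0
tool_pos: [0.5544, 0.199, 0.4379]
tcp_rot: [0.0, 0.735, 0.678, -0.0]
wrist_force: [0.2, -1.2, -1.2]
finger_gap: 0.0332
grasp_force: 30.0
```

{"op": "send_rows", "data": {
  "commands": [
    [0, 0, -0.03, 0, 1],
    [0, 0, -0.06, 0, 1],
    [0, 0, -0.1, 0, 1],
    [0, 0, -0.13, 0, 1],
    [0, 0, -0.15, 0, 1]
  ]
}}

```text
clock: 20.42
tool_pos: [0.5541, 0.1971, 0.361]
tcp_rot: [-0.0, 0.736, 0.677, -0.001]
wrist_force: [0.2, 0.6, -0.9]
finger_gap: 0.0335
grasp_force: 30.0
```

```bash
python3 - <<'E'
from h import *
s=telemetry.sense();print(np.round(s['tool_pos'],4),s['finger_gap'],np.round(s['wrist_force'],2))
a=get_image('side'); b=get_image('scene')
A=cv2.resize(a['color'][60:220,180:330,::-1],(400,427),interpolation=2);B=cv2.resize(b['color'][140:310,310:470,::-1],(400,425),interpolation=2)
cv2.imwrite('pics/t5.png',np.hstack([A[:425],B]))
E
```

```text
[0.5541 0.1971 0.361 ] 0.033535930138856404 [ 0.25  0.55 -0.93]
```

View pics/t5.png

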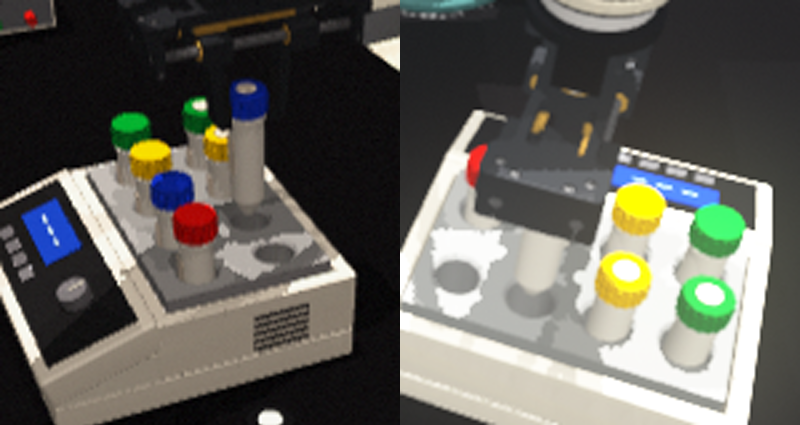

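The blue tube is upright with its foot over its well at scene crop (530,298). I lower, check contact, release, and go for red.

{"op": "send_rows", "data": {
  "commands": [
    [0, 0, -0.005, 0, 1],
    [0, 0, -0.015, 0, 1],
    [0, 0, -0.03, 0, 1],
    [0, 0, -0.045, 0, 1],
    [0, 0, -0.06, 0, 1]
  ]
}}

```text
clock: 20.93
tool_pos: [0.5547, 0.1994, 0.3324]
tcp_rot: [0.0, 0.735, 0.678, 0.0]
wrist_force: [-0.3, 0.8, -0.6]
finger_gap: 0.0335
grasp_force: 30.0
```

{"op": "send_rows", "data": {
  "commands": [
    [0, 0, -0.015, 0, 1],
    [0, 0, -0.03, 0, 1],
    [0, 0, -0.045, 0, 1],
    [0, 0, -0.06, 0, 1],
    [0, 0, -0.07, 0, 1]
  ]
}}

```text
clock: 21.35
tool_pos: [0.5543, 0.1993, 0.2963]
tcp_rot: [-0.0, 0.735, 0.678, -0.001]
wrist_force: [0.5, 0.7, -1.2]
finger_gap: 0.0331
grasp_force: 30.0
```

{"op": "send_rows", "data": {
  "commands": [
    [0, 0, -0.003, 0, 1],
    [0, 0, -0.006, 0, 1],
    [0, 0, -0.01, 0, 1],
    [0, 0, -0.014, 0, 1],
    [0, 0, -0.014, 0, 1]
  ]
}}

```text
clock: 21.77
tool_pos: [0.5553, 0.1998, 0.2931]
tcp_rot: [0.0, 0.735, 0.678, 0.001]
wrist_force: [-2.9, -0.2, 7.8]
finger_gap: 0.0333
grasp_force: 30.0
```

{"op": "send_rows", "data": {
  "commands": [
    [0, 0, 0, 0, 0.42],
    [0, 0, 0, 0, 0.42],
    [0, 0, 0, 0, 0.42],
    [0, 0, 0, 0, 0.42],
    [0, 0, 0, 0, 0.42]
  ]
}}

```text
clock: 22.18
tool_pos: [0.5546, 0.1993, 0.2905]
tcp_rot: [-0.0, 0.735, 0.678, -0.0]
wrist_force: [-0.2, 0.7, 0.2]
finger_gap: 0.0513
grasp_force: 0.0
```

{"op": "send_rows", "data": {
  "commands": [
    [0, 0, 0.02, 0, 0.42],
    [0, 0, 0.06, 0, 0.42],
    [0, 0, 0.12, 0, 0.42],
    [0, 0, 0.2, 0, 0.42],
    [0, 0, 0.26, 0, 0.42]
  ]
}}

```text
clock: 22.6
tool_pos: [0.5547, 0.1994, 0.4238]
tcp_rot: [0.0, 0.735, 0.678, 0.001]
wrist_force: [0.4, -0.4, 0.6]
finger_gap: 0.0511
grasp_force: 0.0
```

{"op": "send_rows", "data": {
  "commands": [
    [-0.007, -0.08, 0, 0.009, 0.3],
    [-0.015, -0.16, 0, 0.018, 0.3],
    [-0.022, -0.24, 0, 0.026, 0.3],
    [-0.03, -0.32, 0, 0.035, 0.3],
    [-0.037, -0.4, 0, 0.044, 0.3]
  ]
}}

```text
clock: 23.02
tool_pos: [0.5355, -0.0021, 0.4218]
tcp_rot: [0.001, 0.686, 0.728, 0.0]
wrist_force: [0.6, -0.3, 0.1]
finger_gap: 0.0618
grasp_force: 0.0
```

{"op": "send_rows", "data": {
  "commands": [
    [-0.007, -0.08, 0, 0.009, 0.3],
    [-0.015, -0.16, 0, 0.018, 0.3],
    [-0.022, -0.24, 0, 0.026, 0.3],
    [-0.03, -0.32, 0, 0.035, 0.3],
    [-0.037, -0.4, 0, 0.044, 0.3]
  ]
}}

```text
clock: 23.43
tool_pos: [0.517, -0.2025, 0.4217]
tcp_rot: [0.001, 0.635, 0.773, 0.0]
wrist_force: [1.0, -0.2, 0.4]
finger_gap: 0.0619
grasp_force: 0.0
```

{"op": "send_rows", "data": {
  "commands": [
    [-0.007, -0.08, 0, 0.009, 0.3],
    [-0.015, -0.16, 0, 0.018, 0.3],
    [-0.022, -0.22, 0, 0.024, 0.3],
    [-0.023, -0.239, 0, 0.024, 0.3],
    [-0.023, -0.239, 0, 0.024, 0.3]
  ]
}}

```text
clock: 23.85
tool_pos: [0.5057, -0.3224, 0.4211]
tcp_rot: [0.0, 0.607, 0.795, -0.0]
wrist_force: [1.0, 0.7, 0.0]
finger_gap: 0.0617
grasp_force: 0.0
```

```bash
python3 - <<'E'
from h import *
s=telemetry.sense();print(np.round(s['tool_pos'],4))
a=get_image('side'); b=get_image('scene')
for im,r,z in((b,(340,225,385,260),.155),(a,(395,295,415,312),.121)):
  for c,d in dots(im['color'],r,6): print(np.round(c,1),d,np.round(ray(im,c,z),4))
E
```

```text
[ 0.5057 -0.3224  0.4211]
[349.5 241.9] 489 [0.5725 0.1722 0.155 ]
[380.3 246.2] 244 [0.5665 0.2235 0.155 ]
[367.8 238.4] 65 [0.5553 0.2007 0.155 ]
```

Blue is seated, with its dot at (0.5553, 0.2007). Now I take red.

{"op": "send_rows", "data": {
  "commands": [
    [0, 0, -0.04, 0, 0.3],
    [0, 0, -0.1, 0, 0.3],
    [0, 0, -0.17, 0, 0.3],
    [0, 0, -0.23, 0, 0.3],
    [0, 0, -0.28, 0, 0.3]
  ]
}}

```text
clock: 24.37
tool_pos: [0.5061, -0.3173, 0.2787]
tcp_rot: [-0.001, 0.605, 0.797, 0.0]
wrist_force: [-0.2, -0.6, -0.0]
finger_gap: 0.0619
grasp_force: 0.0
```

{"op": "send_rows", "data": {
  "commands": [
    [0, 0, -0.025, 0, 0.3],
    [0, 0, -0.046, 0, 0.3],
    [0, 0, -0.046, 0, 0.3],
    [0, 0, -0.046, 0, 1],
    [0, 0, -0.046, 0, 1]
  ]
}}

```text
clock: 24.78
tool_pos: [0.5072, -0.3203, 0.2597]
tcp_rot: [0.002, 0.605, 0.796, 0.0]
wrist_force: [-0.6, -0.3, 0.5]
finger_gap: 0.0503
grasp_force: 0.0
```

{"op": "send_rows", "data": {
  "commands": [
    [0, 0, 0, 0, 1],
    [0, 0, 0, 0, 1],
    [0, 0, 0, 0, 1],
    [0, 0, 0.02, 0, 1],
    [0, 0, 0.06, 0, 1]
  ]
}}

```text
clock: 25.2
tool_pos: [0.5052, -0.3196, 0.2859]
tcp_rot: [-0.002, 0.606, 0.796, 0.0]
wrist_force: [-0.0, -0.9, -1.6]
finger_gap: 0.033
grasp_force: 30.0
```

{"op": "send_rows", "data": {
  "commands": [
    [0, 0, 0.07, 0, 1],
    [0, 0, 0.14, 0, 1],
    [0, 0, 0.21, 0, 1],
    [0, 0, 0.27, 0, 1],
    [0, 0, 0.3, 0, 1]
  ]
}}

```text
clock: 25.62
tool_pos: [0.5065, -0.3206, 0.4439]
tcp_rot: [0.004, 0.606, 0.796, 0.0]
wrist_force: [-0.3, -0.0, -0.2]
finger_gap: 0.0334
grasp_force: 30.0
```

{"op": "send_rows", "data": {
  "commands": [
    [0.008, 0.08, 0, -0.01, 1],
    [0.015, 0.16, 0, -0.02, 1],
    [0.023, 0.24, 0, -0.03, 1],
    [0.03, 0.32, 0, -0.04, 1],
    [0.038, 0.4, 0, -0.05, 1]
  ]
}}

```text
clock: 26.03
tool_pos: [0.5246, -0.1186, 0.4386]
tcp_rot: [0.0, 0.667, 0.745, 0.0]
wrist_force: [0.3, 0.7, -1.1]
finger_gap: 0.0329
grasp_force: 30.0
```

{"op": "send_rows", "data": {
  "commands": [
    [0.008, 0.08, 0, -0.01, 1],
    [0.015, 0.16, 0, -0.02, 1],
    [0.023, 0.24, 0, -0.03, 1],
    [0.03, 0.32, 0, -0.04, 1],
    [0.038, 0.4, 0, -0.05, 1]
  ]
}}

```text
clock: 26.45
tool_pos: [0.5436, 0.0817, 0.4387]
tcp_rot: [0.0, 0.723, 0.691, 0.0]
wrist_force: [0.3, -0.9, 0.2]
finger_gap: 0.0334
grasp_force: 30.0
```

{"op": "send_rows", "data": {
  "commands": [
    [0.006, 0.07, 0, -0.006, 1],
    [0.011, 0.12, 0, -0.012, 1],
    [0.012, 0.13, 0, -0.012, 1],
    [0.012, 0.13, 0, -0.012, 1],
    [0.012, 0.13, 0, -0.012, 1]
  ]
}}

```text
clock: 26.87
tool_pos: [0.55, 0.1444, 0.4379]
tcp_rot: [0.0, 0.735, 0.678, -0.0]
wrist_force: [-0.4, -0.3, 0.4]
finger_gap: 0.0331
grasp_force: 30.0
```

{"op": "send_rows", "data": {
  "commands": [
    [0, 0, -0.03, 0, 1],
    [0, 0, -0.06, 0, 1],
    [0, 0, -0.1, 0, 1],
    [0, 0, -0.13, 0, 1],
    [0, 0, -0.15, 0, 1]
  ]
}}

```text
clock: 27.28
tool_pos: [0.5496, 0.1427, 0.361]
tcp_rot: [-0.0, 0.736, 0.677, -0.001]
wrist_force: [0.1, 0.2, -1.2]
finger_gap: 0.0331
grasp_force: 30.0
```

```bash
python3 - <<'E'
from h import *
s=telemetry.sense();print(np.round(s['tool_pos'],4),s['finger_gap'],np.round(s['wrist_force'],2))
a=get_image('side'); b=get_image('scene')
A=cv2.resize(a['color'][60:220,180:330,::-1],(400,427),interpolation=2);B=cv2.resize(b['color'][140:310,310:470,::-1],(400,425),interpolation=2)
cv2.imwrite('pics/t6.png',np.hstack([A[:425],B]))
E
```

```text
[0.5496 0.1427 0.361 ] 0.03309272051125396 [ 0.14  0.21 -1.19]
```

View pics/t6.png

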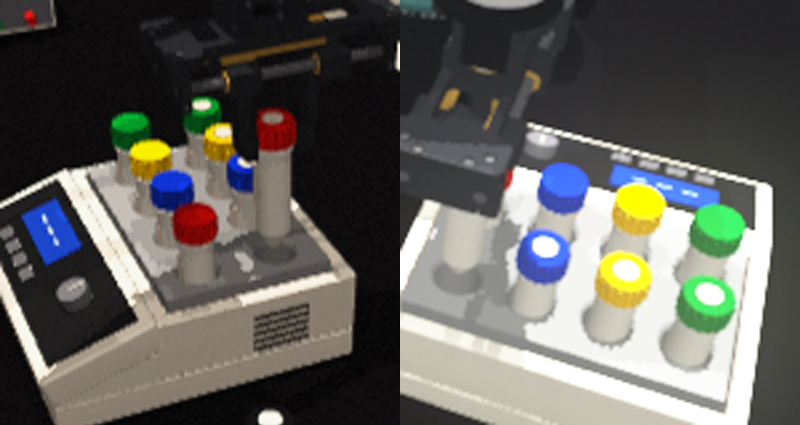

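The red tube is upright above the last well at scene crop (460,277), and blue, yellow and green are seated. I lower it.

{"op": "send_rows", "data": {
  "commands": [
    [0, 0, -0.005, 0, 1],
    [0, 0, -0.015, 0, 1],
    [0, 0, -0.03, 0, 1],
    [0, 0, -0.045, 0, 1],
    [0, 0, -0.06, 0, 1]
  ]
}}

```text
clock: 27.8
tool_pos: [0.5503, 0.1449, 0.3324]
tcp_rot: [0.0, 0.735, 0.678, 0.0]
wrist_force: [0.2, 0.5, -0.7]
finger_gap: 0.0333
grasp_force: 30.0
```

{"op": "send_rows", "data": {
  "commands": [
    [0, 0, -0.015, 0, 1],
    [0, 0, -0.03, 0, 1],
    [0, 0, -0.045, 0, 1],
    [0, 0, -0.06, 0, 1],
    [0, 0, -0.07, 0, 1]
  ]
}}

```text
clock: 28.22
tool_pos: [0.5498, 0.1448, 0.2963]
tcp_rot: [-0.0, 0.735, 0.678, -0.001]
wrist_force: [0.4, 0.8, -0.9]
finger_gap: 0.0331
grasp_force: 30.0
```

{"op": "send_rows", "data": {
  "commands": [
    [0, 0, -0.003, 0, 1],
    [0, 0, -0.006, 0, 1],
    [0, 0, -0.01, 0, 1],
    [0, 0, -0.014, 0, 1],
    [0, 0, -0.014, 0, 1]
  ]
}}

```text
clock: 28.63
tool_pos: [0.5508, 0.1449, 0.2931]
tcp_rot: [0.001, 0.735, 0.678, 0.001]
wrist_force: [-3.2, -1.3, 8.1]
finger_gap: 0.0336
grasp_force: 30.0
```

{"op": "send_rows", "data": {
  "commands": [
    [0, 0, 0, 0, 0.42],
    [0, 0, 0, 0, 0.42],
    [0, 0, 0, 0, 0.42],
    [0, 0, 0, 0, 0.42],
    [0, 0, 0, 0, 0.42]
  ]
}}

```text
clock: 29.05
tool_pos: [0.5501, 0.1448, 0.2905]
tcp_rot: [-0.0, 0.735, 0.678, -0.0]
wrist_force: [0.1, -0.3, 0.3]
finger_gap: 0.0512
grasp_force: 0.0
```

{"op": "send_rows", "data": {
  "commands": [
    [0, 0, 0.02, 0, 0.42],
    [0, 0, 0.06, 0, 0.42],
    [0, 0, 0.12, 0, 0.42],
    [0, 0, 0.2, 0, 0.42],
    [0, 0, 0.26, 0, 0.42]
  ]
}}

```text
clock: 29.47
tool_pos: [0.5502, 0.1449, 0.4238]
tcp_rot: [0.0, 0.735, 0.678, 0.001]
wrist_force: [0.9, 0.0, 1.5]
finger_gap: 0.0513
grasp_force: 0.0
```

{"op": "send_rows", "data": {
  "commands": [
    [0, -0.08, 0, 0, 0.42],
    [0, -0.16, 0, 0, 0.42],
    [0, -0.24, 0, 0, 0.42],
    [0, -0.32, 0, 0, 0.42],
    [0, -0.4, 0, 0, 0.42]
  ]
}}

```text
clock: 29.88
tool_pos: [0.5498, -0.0567, 0.4218]
tcp_rot: [0.001, 0.735, 0.678, 0.0]
wrist_force: [-0.3, 0.3, -0.8]
finger_gap: 0.0514
grasp_force: 0.0
```

{"op": "send_rows", "data": {
  "commands": [
    [0, -0.05, 0, 0, 0.42],
    [0, -0.08, 0, 0, 0.42],
    [0, -0.1, 0, 0, 0.42],
    [0, -0.1, 0, 0, 0.42],
    [0, -0.1, 0, 0, 0.42]
  ]
}}

```text
clock: 30.3
tool_pos: [0.5502, -0.1051, 0.421]
tcp_rot: [-0.0, 0.736, 0.677, 0.0]
wrist_force: [0.3, -0.3, -0.7]
finger_gap: 0.0509
grasp_force: 0.0
```

```bash
python3 - <<'E'
from h import *
s=telemetry.sense();print(np.round(s['tool_pos'],4),s['finger_gap'],np.round(s['wrist_force'],2))
a=get_image('side'); b=get_image('scene')
for c,d in dots(b['color'],(325,225,450,275),6):
  if d<120: print(np.round(c,1),d,np.round(ray(b,c,.155),4))
for c in HUE:
  u=cv2.minEnclosingCircle(blobs(b['color'],c,(320,190,460,250))[0]); print(c,np.round(u[0],1))
A=cv2.resize(a['color'][60:220,180:330,::-1],(400,427),interpolation=2);B=cv2.resize(b['color'][140:310,310:470,::-1],(400,425),interpolation=2)
cv2.imwrite('pics/t7.png',np.hstack([A[:425],B]))
E
```

```text
[ 0.5502 -0.1051  0.421 ] 0.0509298709830319 [ 0.35 -0.26 -0.69]
[325.8 228. ] 14 [0.5531 0.1267 0.155 ]
[336.7 229.6] 64 [0.5512 0.1457 0.155 ]
[325.2 239.8] 13 [0.5802 0.1319 0.155 ]
[367.6 238.3] 67 [0.5552 0.2004 0.155 ]
[400.1 247.6] 71 [0.5598 0.2555 0.155 ]
[447.9 264. ] 76 [0.5718 0.3325 0.155 ]
[433.4 257.2] 74 [0.5643 0.3096 0.155 ]
[441.6 270.9] 37 [0.5889 0.3234 0.155 ]
[330.6 272.6] 53 [0.6447 0.1554 0.155 ]
red [336.  233.3]
yellow [405.3 223.2]
green [437.  229.7]
blue [375.  214.4]
```

View pics/t7.png

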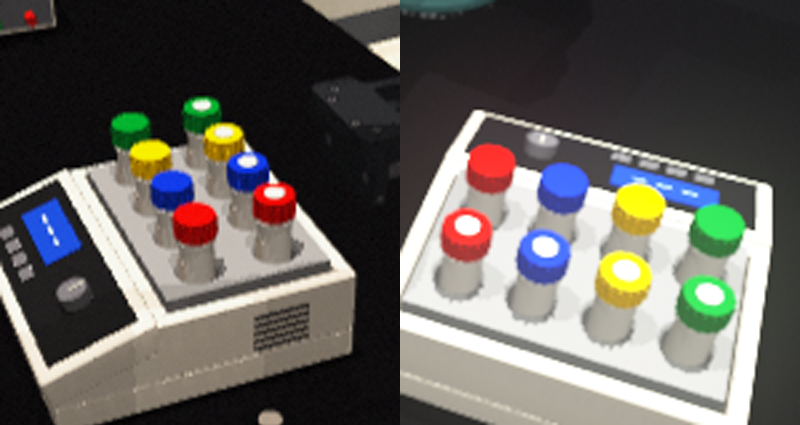

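All four duplicates stand across from their matching colours, at scene crop (466,235), (544,255), (623,278) and (706,302). The first tubes have not moved and the arm is clear, so I hand in.

```bash
python3 -c "
from bench import ctrl
print(ctrl.close_job())"
```

```text
the job is handed in; nothing more can be done
None
```

I moved all four duplicate tubes into the wells across from their matching colours and handed the job in at about 30 s; the hand-in reported no verdict. The final pictures show all four seated and upright, and the first tubes still in place.

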